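# Heft the coffee tins and dock the full one

### The arm

A 6-joint arm with a two-finger parallel gripper is mounted at the origin on the work surface. World frame = base frame: x ahead of the robot, y to its left, z up, the work surface at z = 0. Lengths are in mm, angles in rad, forces in N, time in s.
With the tool pointing down it reaches from about 350 to 975 mm from the base axis. Payload 7.1 kg.
Tool frame: the origin (TCP) lies midway between the tips of the shut fingers; the grasp point (between the pads) lies 19 mm behind it; z points along the fingers, y is the line along which they close (so a half turn about z gives the same grasp; the last joint's range is limited). The gripper opens to 88 mm and grips with 3 to 60 N. Pads are 20 mm wide; open, the fingers measure 115 mm over their backs; the gripper's body (75 mm by 178 mm) begins 61 mm behind the grasp point.
Start: joints at [1.299, 0.423, 1.63, -0, 1.089, -0.019], TCP at [156.291, 605.126, 222.675] pointing down, gripper open.
Joint ranges: [-3, 3], [-0.9, 2.11], [0.09, 2.58], [-1.31, 4.45], [0.11, 2.69], [-2.54, 2.54]. Speed limits (rad/s): [2.39, 2.39, 3.01, 3.14, 3.14, 3.14].

### API

Orientations are given as a rotation vector (axis times angle).
In Python, from workcell import ctrl gives the robot as it stands.
- The arm moves only by the shell command python3 -m pendant 'ROWS'. ROWS is a JSON object of lists of equal length, an entry for each row: "grip": the opening, from -1 (shut) to 1 (fully open); "linear": the shift along the tool's x, y, z in mm, a list of three; "angular": the turn, a rotation vector about the tool's x, y, z in rad, a list of three. In form: {"grip": [grip, ...], "linear": [[tx, ty, tz], ...], "angular": [[ax, ay, az], ...]}. A call has 1 to 12 rows; each row shifts and turns the commanded pose from where the row before left it, along the tool's axes as they then stand; what a row does not reach is not made up. A row lasts 1/12 s, in which the tool goes at most 41.7 mm and 7.16 degrees, less where a joint would pass 70% of its speed; a pose out of reach is approached as far as the arm can. A call with a gripper value outside its range is refused whole. The fingers move at their own pace and stop on an object; the grip force is fixed at half the most. Time passes only in rows, so rows that do not move let the fingers close. It gives the time, the measured TCP pose, the force, the opening and the grip force at its end, in the units of the state.
- ctrl.get_obs(): the state, without advancing time (a new reading comes with each control period).
- ctrl.get_image(name): name is "side" or "top"; returns the picture (480x640x3 uint8, red, green, blue); there is no depth.
- ctrl.camera_params(name): a dict with "vfov" (degrees; the focal length in pixels is half the picture's height over the tangent of half this angle, whatever the lens; pixels are square), "cx", "cy" (the principal point, pixels), "R" (3x3) and "t" (3): a world point X has camera coordinates R X + t. Camera axes: x right, y down, z forward; pixel columns grow to the right and rows downward; lengths in mm; the calibration is good to about 2 mm. A picture is of the moment at which its call begins. camera_params takes no time and is no camera call.
- ctrl.close_job(): hands the job in; it is judged then, once.
The state is a dict: "t": time; "qpos": joint angles; "qvel": joint speeds; "joint_torque": joint torques, N m; "ee_pos": TCP position; "orientation": TCP orientation; "ft_force": force on the tool from outside, world axes, zero at the start; "moment": the same for the moment, N m; "width": finger opening in mm; "grasp_force": force on a finger pad.
Only numpy, scipy, OpenCV 4.12 (cv2) and the standard library are available. Lean on these libraries where they do the work, as an engineer would, in place of code of your own. Each camera call takes 0.05 s, during which the arm holds its last target. There are 200 camera calls.

### The job

Two identical coffee tins lie on the tray; one is full, the other nearly empty. Find the full one by lifting, set it down on the coffee dock's apron pointing into the bay and let go, then take it again by its tail and gently slide it in until you feel it push the plate inside the bay fully home against the stop. Leave the nearly empty tin lying flat on the tray, disturb nothing else, and let go.

Things in the scene. Friction and masses are not known exactly. Their poses are not given: they have to be found in the camera images.
- tin_a: a closed cream tin, a box 150 mm long (its x), 56 wide (y), 50 high (z), the same end for end; origin at the centre of its underside. One tin is full (530 to 690 g in all), the other nearly empty (about 210 g); they look alike, and which is which changes from run to run. Starts flat on the tray, on its +y side.
- tin_b: a closed cream tin, a box 150 mm long (its x), 56 wide (y), 50 high (z), the same end for end; origin at the centre of its underside. One tin is full (530 to 690 g in all), the other nearly empty (about 210 g); they look alike, and which is which changes from run to run. Starts flat on the tray, on its -y side.
- tray: a fixed weathered wooden tray, 270 mm (its x) by 340 mm (y); origin at its centre, at table height; flat floor 200 by 270 mm, 10 mm above the table, sloped rim up to 28 mm. The tins lie side by side along its x, about 124 mm between centres. It may stand to the robot's left or right.
- dock: the coffee dock, a low grey housing, fixed, open towards the robot. Origin at the centre of the bay's mouth, at table height; x points into the bay, z up. The bay is roofed from x = 0 inward: roof underside 66 mm, top 74 mm over the table (a block at x > 170 mm rises to 88 mm); housing 124 mm wide. The bay is 78 mm wide at the mouth, narrowing over 40 mm to 62 mm.
- apron (a point): the middle of the dock's open apron, on its top, 65 mm before the mouth. The apron is a smooth steel plate 120 mm wide, 8 mm thick, from 130 mm before the mouth; the same plate runs on level as the bay's floor. The full tin slides on it with a drag of 1 to 2 N, more if pressed down. Axes as the dock's.
- bay (a point): a point on the floor in the bay, 100 mm in from the mouth. Near here, out of sight, an upright steel plate faces the mouth, 88 to 113 mm in (differs from run to run). It gives 8 mm (no spring, stays where pushed), taking a push of some 5 to 10 N, then meets a hard stop, where the push climbs over 14 N; 29 to 54 mm of tail then still stick out of the mouth.
- plate (a joint): travel of the plate hidden in the bay, in m: 0 untouched, 0.008 fully home against the stop.
- cup: a bystander: white mug behind the tray, 86 mm wide, 62 mm high, origin at the centre of its foot.
- candlestick: a bystander: turned brass candlestick, 72 mm wide, 120 mm high, origin at the centre of its foot.
- coasters: a bystander: a pile of square coasters behind the tray, 100 x 100 x 16 mm, origin at the centre of its underside.
There are look-alikes about, which are no part of the job. What is shaped like the tin_a but red is not meant. Leave any blue look-alike of the tin_b alone.

How it is judged:
By the outcome, as a careful person would: the job done as asked, in the order asked, and still so for the second after the job is handed in, with the robot touching nothing.
It also fails if it takes over 72 s, if anything falls off the work surface, if the arm or the gripper's body presses on something with over 40 N, if the wrist force passes 120 N, or if a joint passes its speed limit or range.

## Working session

There is one attempt and no reset: what is moved stays moved. The work goes in short steps, Python scripts to look and compute and a shell command to move; the robot and the scene stay as the last step left them, time stands still between calls to the robot, and variables do not carry over. Pictures are saved under pics/ and viewed, at most 10 in all, crops included, and the job is handed in when it is done.

```bash
mkdir -p pics; ls
python3 - <<'E'
from workcell import ctrl
import cv2,json
for n in("top","side"):
    cv2.imwrite(f"pics/{n}0.png",ctrl.get_image(n)[:,:,::-1]); p=ctrl.camera_params(n); print(n,p)
print(ctrl.get_obs())
E
```

```text
pics
top {'vfov': 45.053817626240864, 'cx': 328.1162343834889, 'cy': 232.61933805195207, 'R': array([[ 0.02323276, -0.99968753,  0.00922402],
       [-0.99668147, -0.02388093, -0.07781874],
       [ 0.0780147 , -0.00738547, -0.99692485]]), 't': array([  96.58382263,  526.34877605, 1491.43451544])}
side {'vfov': 54.59421926659254, 'cx': 325.26534746695415, 'cy': 232.0182719418922, 'R': array([[ 0.96312315, -0.26904701,  0.00274075],
       [-0.15131492, -0.55003742, -0.82131762],
       [ 0.22248057,  0.79061529, -0.5704646 ]]), 't': array([-468.22430213,  187.22299804,  961.75458381])}
{'t': 0.1, 'qpos': array([ 1.29900071e+00,  4.23754967e-01,  1.63057933e+00, -2.06807737e-05,
        1.08861179e+00, -1.89975270e-02]), 'qvel': array([-0.00029678, -0.00099282, -0.00146928,  0.00151776, -0.00132812,
       -0.00043864]), 'joint_torque': array([-2.25661229e-04, -5.45620930e+01, -2.74325556e+01,  6.45540236e-02,
        1.88567396e-02, -1.88796929e-05]), 'ee_pos': array([156.16916014, 604.66969633, 221.99879402]), 'orientation': array([-3.96000299e-01, -3.11635453e+00,  2.10758759e-03]), 'ft_force': array([-0.74295385, -1.30014653,  0.04721381]), 'moment': array([ 0.03022343,  0.05725027, -0.00208845]), 'grasp_force': 0.0, 'width': 87.52438255903931}
```

View pics/top0.png

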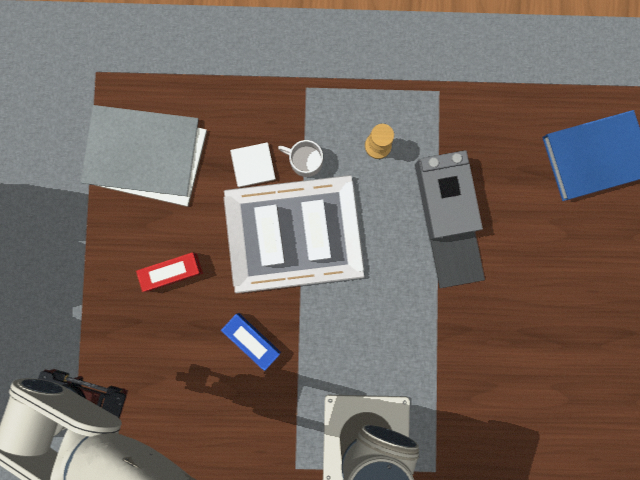

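View pics/side0.png

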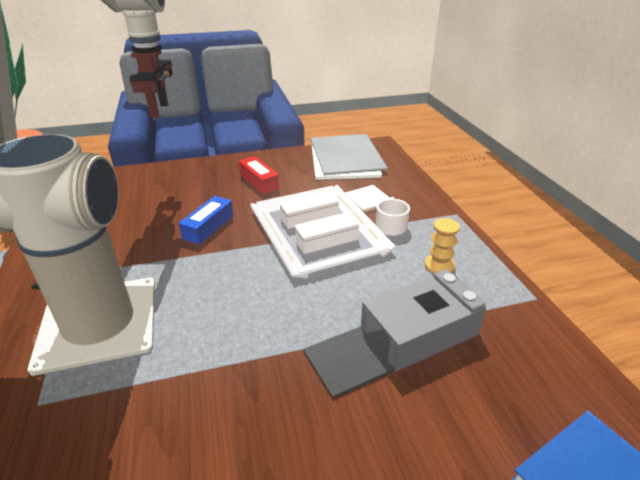

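The top view shows the tins at about (269,235) and (316,230), and the dock at right with its mouth near (457,238) and its apron reaching to (462,285). I'll enlarge that area.

Run:
```python
import cv2
a=cv2.imread("pics/top0.png")
c1=cv2.resize(a[190:280,240:350],None,fx=5,fy=5,interpolation=cv2.INTER_CUBIC)
c2=cv2.resize(a[145:295,410:495],None,fx=4,fy=4,interpolation=cv2.INTER_CUBIC)
cv2.imwrite("pics/c1.png",c1);cv2.imwrite("pics/c2.png",c2)
```

```text
(no output)
```

View pics/c1.png

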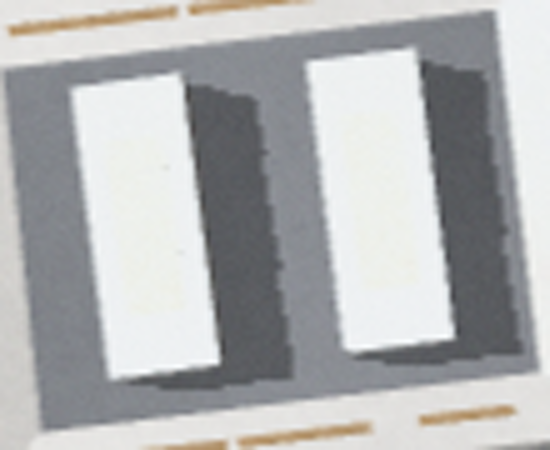

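View pics/c2.png

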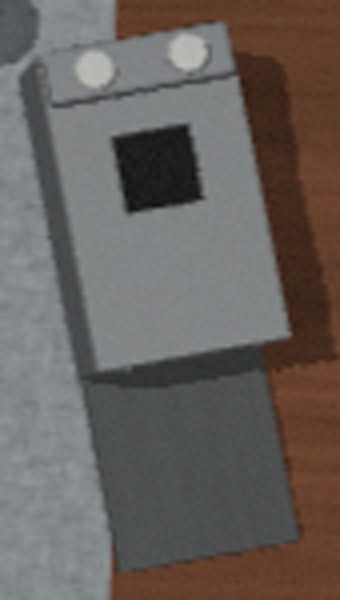

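The first crop shows tin tops with corners at (70,87),(182,73),(220,365),(108,380) and (306,62),(416,48),(455,337),(343,352). In the second, the roof's front edge runs (95,370)-(290,337) and the apron's near edge (118,572)-(299,539).

```bash
cat > h.py <<'E'
import numpy as np
from workcell import ctrl
from scipy.spatial.transform import Rotation as Ro
def ray(n,uv,z):
    p=ctrl.camera_params(n);f=240/np.tan(np.radians(p['vfov']/2))
    uv=np.atleast_2d(np.array(uv,float));d=np.c_[(uv[:,0]-p['cx'])/f,(uv[:,1]-p['cy'])/f,np.ones(len(uv))]@p['R']
    C=-p['R'].T@p['t'];return C+d*((z-C[2])/d[:,2])[:,None]
def crop(uv,s,o): return (np.array(uv,float)+.5)/s-.5+np.array(o)
def st():
    o=ctrl.get_obs();R=Ro.from_rotvec(o['orientation']).as_matrix()
    print('t',o['t'],'p',o['ee_pos'].round(1),'yaw of tool x,y',[round(np.degrees(np.arctan2(R[1,i],R[0,i])),1) for i in(0,1)],'z',R[:,2].round(3),'F',o['ft_force'].round(2),'M',o['moment'].round(2),'w',round(o['width'],1),'g',round(o['grasp_force'],1),'q6',o['qpos'].round(2)[[0,5]]);return o,R
def to(target,yawx):
    """tool-frame shift and turn to world TCP target, pointing down with tool x at yawx deg (mod 180)"""
    o,R=st();x=np.r_[np.cos(np.radians(yawx)),np.sin(np.radians(yawx)),0];z=np.r_[0,0,-1.]
    for s in(1,-1):
        T=np.c_[s*x,np.cross(z,s*x),z];print(' lin now-axes',(R.T@(np.array(target)-o['ee_pos'])).round(1),'ang',Ro.from_matrix(R.T@T).as_rotvec().round(4))
E
python3 - <<'E'
from h import *
for c in([[70,87],[182,73],[220,365],[108,380]],[[306,62],[416,48],[455,337],[343,352]]):
    P=ray('top',crop(c,5,(240,190)),60);m=P.mean(0);a=(P[0]+P[1]-P[2]-P[3])/2
    print('tin',m.round(1),np.linalg.norm(a),np.linalg.norm(P[1]-P[0]),np.degrees(np.arctan2(a[1],a[0])))
k=lambda c,z:ray('top',crop(c,4,(410,145)),z)
F=k([[95,370],[290,337]],74);A=k([[118,572],[299,539]],8);B=k([[52,107],[238,75]],81)
for n,E in(('front',F),('apron',A),('block',B)):
    d=E[1]-E[0];print(n,E.round(1).tolist(),'mid',E.mean(0).round(1),np.linalg.norm(d),'xdir',np.degrees(np.arctan2(d[1],d[0]))+90)
d=F.mean(0)-A.mean(0);print('axis apron->front',np.linalg.norm(d[:2]),np.degrees(np.arctan2(d[1],d[0])))
d=B.mean(0)-A.mean(0);print('axis apron->block',np.linalg.norm(d[:2]),np.degrees(np.arctan2(d[1],d[0])))
# candlestick, mug approx
print(ray('top',[[382,132],[305,157]],[60,62][0]))
st()
E
```

```text
tin [511.8 260.3  60. ] 150.37071642421623 57.454698491141464 9.157776307809533
tin [528.1 141.3  60. ] 149.05399697054048 56.613031051485414 8.878363449678133
front [[514.7, -156.2, 74.0], [538.5, -279.4, 74.0]] mid [ 526.6 -217.8   74. ] 125.4244329634077 xdir 10.956637862327284
apron [[387.4, -185.1, 8.0], [411.7, -303.8, 8.0]] mid [ 399.6 -244.4    8. ] 121.15875356522496 xdir 11.566093046066683
block [[680.3, -126.1, 81.0], [703.8, -244.0, 81.0]] mid [ 692.1 -185.1   81. ] 120.16662898393432 xdir 11.260810914001269
axis apron->front 129.78856541965342 11.831613621767573
axis apron->block 298.47580771679037 11.468658849137743
[[784.46285239 -23.67394648  60.        ]
 [714.11780371 173.14870493  60.        ]]
t 0.1 p [156.2 604.7 222. ] yaw of tool x,y [np.float64(165.5), np.float64(75.5)] z [-0.    -0.001 -1.   ] F [-0.74 -1.3   0.05] M [ 0.03  0.06 -0.  ] w 87.5 g 0.0 q6 [ 1.3  -0.02]
```

```bash
python3 -m pendant '{"grip":[1,1,1,1,1,1,1,1,1,1,1,1],"linear":[[-29.75,-22.2,0],[-29.75,-22.2,0],[-29.75,-22.2,0],[-29.75,-22.2,0],[-29.75,-22.2,0],[-29.75,-22.2,0],[-29.75,-22.2,0],[-29.75,-22.2,0],[-29.75,-22.2,0],[-29.75,-22.2,0],[-29.75,-22.2,0],[-29.75,-22.2,0]],"angular":[[0,0,0],[0,0,0],[0,0,0],[0,0,0],[0,0,0],[0,0,0],[0,0,0],[0,0,0],[0,0,0],[0,0,0],[0,0,0],[0,0,0]]}'
python3 -m pendant '{"grip":[1,1,1,1,1,1,1,1,1,1,1,1],"linear":[[-29.75,-22.2,0],[-29.75,-22.2,0],[-29.75,-22.2,0],[-29.75,-22.2,0],[0,0,0],[0,0,0],[0,0,0],[0,0,0],[0,0,0],[0,0,0],[0,0,0],[0,0,0]],"angular":[[0,0,0],[0,0,0],[0,0,0],[0,0,0],[0,0,0.12],[0,0,0.12],[0,0,0.12],[0,0,0.12],[0,0,0.12],[0,0,0.12],[0,0,0.12],[0,0,0.12]]}'
python3 -m pendant '{"grip":[1,1,1,1,1,1,1,1,1,1,1,1],"linear":[[0,0,0],[0,0,0],[0,0,0],[0,0,0],[0,0,0],[0,0,0],[0,0,0],[0,0,0],[0,0,0],[0,0,0],[0,0,0],[0,0,0]],"angular":[[0,0,0.12],[0,0,0.12],[0,0,0.12],[0,0,0.12],[0,0,0.12],[0,0,0.12],[0,0,0.12],[0,0,0.12],[0,0,0.12],[0,0,0.12],[0,0,0.12],[0,0,0.12]]}'
python3 -c "from h import *;to([528.1,141.3,21],8.9)"
```

```text
t: 1.1
ee_pos: [436.0, 256.2, 222.6]
orientation: [-0.396, -3.116, 0.0]
ft_force: [0.8, 0.1, 0.5]
width: 87.8
grasp_force: 0.0
t: 2.1
ee_pos: [528.0, 142.0, 222.3]
orientation: [-1.798, -2.576, 0.001]
ft_force: [-0.1, 0.1, 0.3]
width: 88.0
grasp_force: 0.0
t: 3.1
ee_pos: [528.0, 142.1, 222.3]
orientation: [3.05, 0.751, -0.001]
ft_force: [0.1, 0.5, 0.4]
width: 87.7
grasp_force: 0.0
t 3.1 p [528.  142.1 222.3] yaw of tool x,y [np.float64(27.7), np.float64(-62.3)] z [-0.001 -0.    -1.   ] F [0.07 0.48 0.39] M [-0.08  0.11 -0.01] w 87.7 g 0.0 q6 [0.24 1.33]
 lin now-axes [-1.000e-01  8.000e-01  2.013e+02] ang [-0.      0.0008  0.3275]
 lin now-axes [-1.000e-01  8.000e-01  2.013e+02] ang [-1.100e-03 -1.000e-04 -2.814e+00]
```

```bash
python3 -m pendant '{"grip":[1,1,1,1,1,1,1,1,1,1,1,1],"linear":[[0,0.8,20],[0,0,20],[0,0,20],[0,0,25],[0,0,25],[0,0,20],[0,0,18],[0,0,16],[0,0,14],[0,0,12],[0,0,11],[0,0,0]],"angular":[[0,0,0.11],[0,0,0.11],[0,0,0.107],[0,0,0],[0,0,0],[0,0,0],[0,0,0],[0,0,0],[0,0,0],[0,0,0],[0,0,0],[0,0,0]]}'
python3 -m pendant '{"grip":[-1,-1,-1,-1,-1,-1,-1,-1],"linear":[[0,0,0],[0,0,0],[0,0,0],[0,0,0],[0,0,0],[0,0,0],[0,0,0],[0,0,0]],"angular":[[0,0,0],[0,0,0],[0,0,0],[0,0,0],[0,0,0],[0,0,0],[0,0,0],[0,0,0]]}'
python3 -c "from h import *;st()"
```

```text
t: 4.1
ee_pos: [527.4, 141.1, 19.7]
orientation: [3.131, 0.254, -0.005]
ft_force: [0.1, -0.5, -0.0]
width: 87.6
grasp_force: 0.0
t: 4.77
ee_pos: [529.1, 141.6, 22.3]
orientation: [-3.131, -0.254, -0.001]
ft_force: [-1.6, -0.2, 6.5]
width: 55.9
grasp_force: 30.0
t 4.7667 p [529.1 141.6  22.3] yaw of tool x,y [np.float64(9.3), np.float64(-80.7)] z [ 0.001  0.    -1.   ] F [-1.59 -0.15  6.45] M [ 0.13  0.3  -0.11] w 55.9 g 30.0 q6 [0.24 1.65]
```

```bash
python3 -m pendant '{"grip":[-1,-1,-1,-1,-1,-1,-1,-1,-1,-1,-1],"linear":[[0,0,-5],[0,0,-10],[0,0,-15],[0,0,-20],[0,0,-15],[0,0,-10],[0,0,-5],[0,0,0],[0,0,0],[0,0,0],[0,0,0]],"angular":[[0,0,0],[0,0,0],[0,0,0],[0,0,0],[0,0,0],[0,0,0],[0,0,0],[0,0,0],[0,0,0],[0,0,0],[0,0,0]]}'
python3 -c "from h import *;st()"
python3 -m pendant '{"grip":[-1,-1],"linear":[[0,0,0],[0,0,0]],"angular":[[0,0,0],[0,0,0]]}'
```

```text
t: 5.68
ee_pos: [528.0, 141.3, 100.8]
orientation: [3.131, 0.254, -0.003]
ft_force: [-0.4, -0.1, -2.0]
width: 55.9
grasp_force: 30.0
t 5.6833 p [528.  141.3 100.8] yaw of tool x,y [np.float64(9.3), np.float64(-80.7)] z [-0.002 -0.    -1.   ] F [-0.4  -0.06 -2.04] M [-0.05  0.16  0.01] w 55.9 g 30.0 q6 [0.24 1.65]
t: 5.85
ee_pos: [528.3, 141.4, 101.1]
orientation: [3.131, 0.254, -0.002]
ft_force: [-0.5, -0.1, -1.0]
width: 56.0
grasp_force: 30.0
```

About 2 N, so tin_b is the nearly empty one. I'll put it back.

```bash
python3 -m pendant '{"grip":[-1,-1,-1,-1,-1,-1,-1,-1,-1,-1],"linear":[[0,0,10],[0,0,15],[0,0,20],[0,0,15],[0,0,8],[0,0,5],[0,0,3],[0,0,2],[0,0,1.5],[0,0,0]],"angular":[[0,0,0],[0,0,0],[0,0,0],[0,0,0],[0,0,0],[0,0,0],[0,0,0],[0,0,0],[0,0,0],[0,0,0]]}'
python3 -m pendant '{"grip":[1,1,1,1,1,1,1,1,1,1,1,1],"linear":[[0,0,0],[0,0,0],[0,0,0],[0,0,0],[0,0,0],[0,0,0],[0,0,-5],[0,0,-15],[0,0,-25],[0,0,-25],[0,0,-15],[0,0,0]],"angular":[[0,0,0],[0,0,0],[0,0,0],[0,0,0],[0,0,0],[0,0,0],[0,0,0],[0,0,0],[0,0,0],[0,0,0],[0,0,0],[0,0,0]]}'
python3 -c "from h import *;to([511.8,260.3,21],9.2)"
```

```text
t: 6.68
ee_pos: [529.1, 141.6, 22.5]
orientation: [-3.131, -0.254, -0.001]
ft_force: [0.6, 0.4, -1.6]
width: 56.0
grasp_force: 30.0
t: 7.68
ee_pos: [530.9, 142.0, 110.6]
orientation: [-3.13, -0.254, -0.009]
ft_force: [0.0, -0.5, -0.8]
width: 87.9
grasp_force: 0.0
t 7.6833 p [530.9 142.  110.6] yaw of tool x,y [np.float64(9.3), np.float64(-80.7)] z [ 0.006  0.001 -1.   ] F [ 0.02 -0.5  -0.77] M [-0.04  0.13  0.02] w 87.9 g 0.0 q6 [0.24 1.65]
 lin now-axes [  -0.3 -119.8   89.7] ang [-0.0005 -0.0059  0.0012]
 lin now-axes [  -0.3 -119.8   89.7] ang [ 9.3000e-03 -7.0000e-04 -3.1404e+00]
```

```bash
python3 -m pendant '{"grip":[1,1,1,1,1,1,1,1,1,1,1,1],"linear":[[2,-30,0],[0,-30,0],[0,-30,0],[0,-30,0],[0,0,0],[0,0,15],[0,0,20],[0,0,20],[0,0,15],[0,0,10],[0,0,5],[0,0,0]],"angular":[[0,0,0],[0,0,0],[0,0,0],[0,0,0],[0,0,0],[0,0,0],[0,0,0],[0,0,0],[0,0,0],[0,0,0],[0,0,0],[0,0,0]]}'
python3 -m pendant '{"grip":[-1,-1,-1,-1,-1,-1,-1,-1],"linear":[[0,0,0],[0,0,0],[0,0,0],[0,0,0],[0,0,0],[0,0,0],[0,0,0],[0,0,0]],"angular":[[0,0,0],[0,0,0],[0,0,0],[0,0,0],[0,0,0],[0,0,0],[0,0,0],[0,0,0]]}'
python3 -c "from h import *;st()"
python3 -m pendant '{"grip":[-1,-1,-1,-1,-1,-1,-1,-1,-1,-1,-1,-1],"linear":[[0,0,-5],[0,0,-10],[0,0,-15],[0,0,-20],[0,0,-20],[0,0,-20],[0,0,-10],[0,0,-5],[0,0,0],[0,0,0],[0,0,0],[0,0,0]],"angular":[[0,0,0],[0,0,0],[0,0,0],[0,0,0],[0,0,0],[0,0,0],[0,0,0],[0,0,0],[0,0,0],[0,0,0],[0,0,0],[0,0,0]]}'
python3 -c "
from h import *
M=np.r_[526.8,-218.2,0];u=np.r_[np.cos(np.radians(11.4)),np.sin(np.radians(11.4)),0]
T=M-65*u;print(T);to([T[0],T[1],100],11.4)"
```

```text
t: 8.68
ee_pos: [510.6, 259.5, 20.9]
orientation: [3.131, 0.253, -0.003]
ft_force: [0.4, -0.3, 0.2]
width: 87.8
grasp_force: 0.0
t: 9.35
ee_pos: [511.6, 260.5, 22.7]
orientation: [-3.131, -0.254, -0.001]
ft_force: [-1.7, -0.1, 6.1]
width: 55.7
grasp_force: 30.0
t 9.35 p [511.6 260.5  22.7] yaw of tool x,y [np.float64(9.3), np.float64(-80.7)] z [ 0.001  0.    -1.   ] F [-1.69 -0.06  6.05] M [0.07 0.29 0.11] w 55.7 g 30.0 q6 [0.45 1.86]
t: 10.35
ee_pos: [510.5, 259.8, 125.9]
orientation: [3.13, 0.254, -0.003]
ft_force: [0.2, -0.2, -6.7]
width: 55.6
grasp_force: 30.0
[ 463.08237365 -231.04772712    0.        ]
t 10.35 p [510.5 259.8 125.9] yaw of tool x,y [np.float64(9.3), np.float64(-80.7)] z [-0.002 -0.001 -1.   ] F [ 0.15 -0.24 -6.7 ] M [-0.    0.17  0.02] w 55.6 g 30.0 q6 [0.45 1.86]
 lin now-axes [-125.9  476.8   26.5] ang [ 0.0006  0.0023 -0.0372]
 lin now-axes [-125.9  476.8   26.5] ang [ 3.5000e-03 -1.0000e-03  3.1044e+00]
```

tin_a is the full one at 6.7 N. I'll carry it over and come down just ahead of the mouth, clear of the roof.

```bash
python3 -m pendant '{"grip":[-1,-1,-1,-1,-1,-1,-1,-1,-1,-1,-1,-1],"linear":[[-3.2,10,0],[-6.4,20,0],[-9.6,30,0],[-11.5,36,0],[-11.5,36,0],[-11.5,36,0],[-11.5,36,0],[-11.5,36,0],[-11.5,36,0],[-11.5,36,0],[-11.5,36,0],[-11.5,36,0]],"angular":[[0,0,0],[0,0,0],[0,0,0],[0,0,0],[0,0,0],[0,0,0],[0,0,0],[0,0,0],[0,0,0],[0,0,0],[0,0,0],[0,0,0]]}'
python3 -m pendant '{"grip":[-1,-1,-1,-1,-1,-1,-1,-1,-1,-1],"linear":[[-11.5,36,0],[-9.6,30,0],[-6.4,20,0],[-2.3,7,0],[0,0,0],[0,0,0],[0,0,0],[0,0,0],[0,0,0],[0,0,0]],"angular":[[0,0,0],[0,0,0],[0,0,0],[0,0,0],[0,0,-0.02],[0,0,-0.017],[0,0,0],[0,0,0],[0,0,0],[0,0,0]]}'
python3 -c "
from h import *;import cv2
to([436.6,-236.4,25],11.4)
a=ctrl.get_image('top')[:,:,::-1];s=ctrl.get_image('side')[:,:,::-1]
A=cv2.resize(a[140:300,230:500],(540,320));S=cv2.resize(s[180:400,230:510],(560,440))
o=np.zeros((440,800,3),np.uint8);o[:]=0
cv2.imwrite('pics/carry.png',cv2.resize(a[140:300,390:500],None,fx=3.6,fy=3.6,interpolation=cv2.INTER_CUBIC))"
```

```text
t: 11.35
ee_pos: [450.8, -140.6, 127.0]
orientation: [-3.131, -0.254, 0.001]
ft_force: [1.5, -0.6, -5.7]
width: 55.7
grasp_force: 30.0
t: 12.18
ee_pos: [437.9, -234.3, 127.2]
orientation: [-3.126, -0.314, 0.0]
ft_force: [0.0, 0.5, -6.7]
width: 56.4
grasp_force: 30.0
t 12.1833 p [ 437.9 -234.3  127.2] yaw of tool x,y [np.float64(11.5), np.float64(-78.5)] z [-0.  0. -1.] F [ 0.03  0.48 -6.74] M [-0.04  0.15 -0.01] w 56.4 g 30.0 q6 [-0.52  0.86]
 lin now-axes [ -1.7   1.8 102.2] ang [-0.0001  0.      0.0012]
 lin now-axes [ -1.7   1.8 102.2] ang [-1.0000e-04 -1.0000e-04 -3.1404e+00]
```

View pics/carry.png

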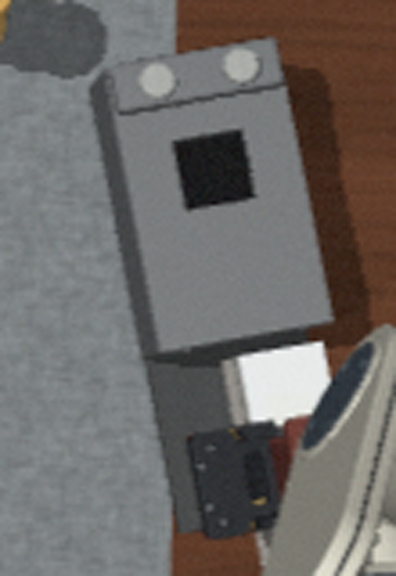

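The tin is held parallel to the dock just before the mouth; its top nose corners are at (237,360) and (322,342) in the crop. I'll check the lateral alignment from these.

```bash
python3 -c "
from h import *
P=ray('top',crop([[237,360],[324,342]],3.6,(390,140)),164.3);print(P,P.mean(0))
M=np.r_[526.8,-218.2,0];t=np.radians(11.4);u=np.r_[np.cos(t),np.sin(t),0];v=np.r_[-np.sin(t),np.cos(t),0]
d=P.mean(0)-M;print('along',d@u,'lat',d@v)
o,R=st();d=o['ee_pos']-M;print('tcp along',d@u,'lat',d@v)
for n,p in(('front',[526.6,-217.8,0]),('apron',[399.6,-244.4,0]),('block',[692.1,-185.1,0])):print(n,(np.array(p)-M)@v,(np.array(p)-M)@u)
"
```

```text
[[ 503.20544928 -191.42726953  164.3       ]
 [ 516.4346326  -248.66547088  164.3       ]] [ 509.82004094 -220.04637021  164.3       ]
along -17.009913034532023 lat 1.5462700544926942
t 12.2833 p [ 437.9 -234.6  127.2] yaw of tool x,y [np.float64(11.4), np.float64(-78.6)] z [ 0. -0. -1.] F [ 1.    0.39 -5.09] M [0.04 0.16 0.  ] w 55.7 g 30.0 q6 [-0.52  0.86]
tcp along -90.41981154458895 lat 1.5179692067406796
front 0.4316399379244782 -0.11699129877263154
apron -0.5410910788642967 -129.86911572981606
block -0.22578248469058107 168.58128313151977
```

```bash
python3 -m pendant '{"grip":[-1,-1,-1,-1,-1,-1,-1,-1,-1,-1,-1],"linear":[[0,1.6,6],[0,0,14],[0,0,20],[0,0,20],[0,0,16],[0,0,12],[0,0,8],[0,0,5],[0,0,2],[0,0,0],[0,0,0]],"angular":[[0,0,0],[0,0,0],[0,0,0],[0,0,0],[0,0,0],[0,0,0],[0,0,0],[0,0,0],[0,0,0],[0,0,0],[0,0,0]]}'
python3 -m pendant '{"grip":[-1,-1,-1,-1,-1,-1,-1,-1,-1,-1],"linear":[[4,0,0],[6,0,0],[7,0,0],[4,0,0],[0,0,0],[0,0,1],[0,0,1],[0,0,0.7],[0,0,0],[0,0,0]],"angular":[[0,0,0],[0,0,0],[0,0,0],[0,0,0],[0,0,0],[0,0,0],[0,0,0],[0,0,0],[0,0,0],[0,0,0]]}'
python3 -c "from h import *;st()"
```

```text
t: 13.2
ee_pos: [438.5, -237.0, 24.6]
orientation: [3.126, 0.312, 0.001]
ft_force: [-0.1, -0.2, -5.8]
width: 56.0
grasp_force: 30.0
t: 14.03
ee_pos: [458.3, -232.5, 21.3]
orientation: [-3.126, -0.311, 0.001]
ft_force: [-1.2, -0.1, -5.2]
width: 55.8
grasp_force: 30.0
t 14.0333 p [ 458.3 -232.5   21.3] yaw of tool x,y [np.float64(11.4), np.float64(-78.6)] z [-0.  0. -1.] F [-1.24 -0.11 -5.15] M [-0.02  0.14  0.01] w 55.8 g 30.0 q6 [-0.49  0.88]
```

Still hanging; I'll lower it the last bit.

```bash
python3 -m pendant '{"grip":[-1,-1,-1,-1],"linear":[[0,0,0.5],[0,0,0.5],[0,0,0],[0,0,0]],"angular":[[0,0,0],[0,0,0],[0,0,0],[0,0,0]]}'
python3 -m pendant '{"grip":[-1,-1,-1],"linear":[[0,0,0.5],[0,0,0],[0,0,0]],"angular":[[0,0,0],[0,0,0],[0,0,0]]}'
```

```text
t: 14.37
ee_pos: [458.6, -232.7, 20.8]
orientation: [3.126, 0.312, 0.0]
ft_force: [-1.8, -0.7, 0.5]
width: 55.8
grasp_force: 30.0
t: 14.62
ee_pos: [458.5, -232.6, 20.7]
orientation: [3.126, 0.312, 0.0]
ft_force: [-4.3, 0.9, 8.5]
width: 55.8
grasp_force: 30.0
```

```bash
python3 -m pendant '{"grip":[1,1,1,1,1,1,1,1,1],"linear":[[0,0,-0.5],[0,0,0],[0,0,0],[0,0,0],[0,0,0],[0,0,0],[0,0,0],[0,0,0],[0,0,0]],"angular":[[0,0,0],[0,0,0],[0,0,0],[0,0,0],[0,0,0],[0,0,0],[0,0,0],[0,0,0],[0,0,0]]}'
python3 -c "
from h import *;import cv2
st()
cv2.imwrite('pics/placed.png',cv2.resize(ctrl.get_image('side')[250:420,260:520,::-1],None,fx=3,fy=3,interpolation=cv2.INTER_CUBIC))"
```

```text
t: 15.37
ee_pos: [458.6, -232.5, 20.4]
orientation: [-3.126, -0.312, 0.0]
ft_force: [-0.0, -0.6, -0.2]
width: 87.9
grasp_force: 0.0
t 15.3667 p [ 458.6 -232.5   20.4] yaw of tool x,y [np.float64(11.4), np.float64(-78.6)] z [-0.  0. -1.] F [-0.02 -0.57 -0.2 ] M [-0.01  0.16 -0.01] w 87.9 g 0.0 q6 [-0.49  0.88]
```

View pics/placed.png

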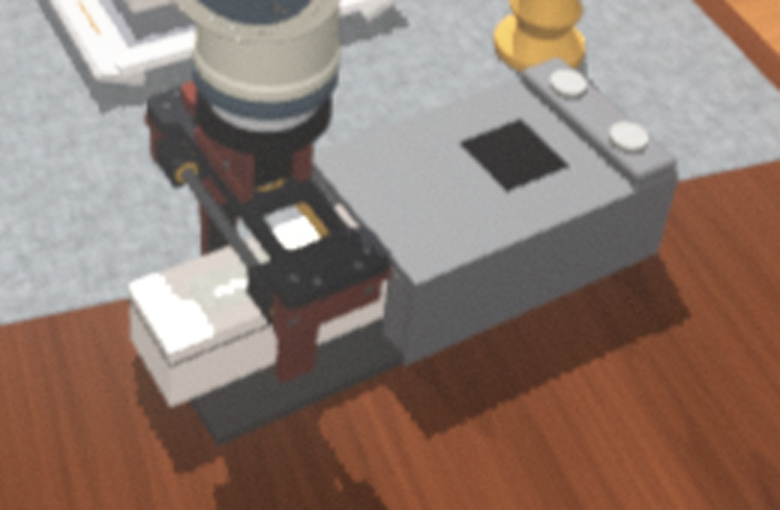

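The tin lies flat on the apron, nose just in the mouth (around (385,290)), tail at (150,330), with the fingers open and clear. Now I'll back to the tail and grip it.

```bash
python3 -m pendant '{"grip":[1,1,1,1,1,1],"linear":[[-10,0,0],[-20,0,0],[-20,0,0],[-15,0,0],[0,0,0],[0,0,0]],"angular":[[0,0,0],[0,0,0],[0,0,0],[0,0,0],[0,0,0],[0,0,0]]}'
python3 -m pendant '{"grip":[-1,-1,-1,-1,-1,-1,-1,-1],"linear":[[0,0,0],[0,0,0],[0,0,0],[0,0,0],[0,0,0],[0,0,0],[0,0,0],[0,0,0]],"angular":[[0,0,0],[0,0,0],[0,0,0],[0,0,0],[0,0,0],[0,0,0],[0,0,0],[0,0,0]]}'
python3 -c "from h import *;st()"
```

```text
t: 15.92
ee_pos: [394.2, -245.7, 20.6]
orientation: [-3.126, -0.309, 0.0]
ft_force: [0.2, -0.3, 0.3]
width: 88.0
grasp_force: 0.0
t: 16.58
ee_pos: [395.1, -245.3, 20.4]
orientation: [3.126, 0.312, 0.0]
ft_force: [1.4, 1.2, -1.8]
width: 56.0
grasp_force: 30.0
t 16.5833 p [ 395.1 -245.3   20.4] yaw of tool x,y [np.float64(11.4), np.float64(-78.6)] z [ 0. -0. -1.] F [ 1.35  1.18 -1.78] M [ 0.07 -0.08 -0.02] w 56.0 g 30.0 q6 [-0.58  0.79]
```

```bash
python3 -m pendant '{"grip":[-1,-1,-1,-1,-1,-1,-1,-1,-1,-1],"linear":[[2,0,0],[4,0,0],[4,0,0],[4,0,0],[4,0,0],[4,0,0],[4,0,0],[4,0,0],[0,0,0],[0,0,0]],"angular":[[0,0,0],[0,0,0],[0,0,0],[0,0,0],[0,0,0],[0,0,0],[0,0,0],[0,0,0],[0,0,0],[0,0,0]]}'
python3 -c "from h import *;st()"
python3 -m pendant '{"grip":[-1,-1,-1,-1,-1,-1,-1,-1],"linear":[[2,0,0],[3,0,0],[3,0,0],[3,0,0],[3,0,0],[2,0,0],[0,0,0],[0,0,0]],"angular":[[0,0,0],[0,0,0],[0,0,0],[0,0,0],[0,0,0],[0,0,0],[0,0,0],[0,0,0]]}'
python3 -c "from h import *;st()"
```

```text
t: 17.42
ee_pos: [425.3, -239.5, 20.5]
orientation: [3.125, 0.312, 0.002]
ft_force: [1.8, 0.7, -2.0]
width: 55.8
grasp_force: 30.0
t 17.4167 p [ 425.3 -239.5   20.5] yaw of tool x,y [np.float64(11.4), np.float64(-78.6)] z [ 0.001 -0.    -1.   ] F [ 1.84  0.7  -2.04] M [ 0.11  0.1  -0.07] w 55.8 g 30.0 q6 [-0.54  0.83]
t: 18.08
ee_pos: [440.6, -236.3, 20.5]
orientation: [3.126, 0.312, 0.001]
ft_force: [1.4, 0.5, -1.2]
width: 56.0
grasp_force: 30.0
t 18.0833 p [ 440.6 -236.3   20.5] yaw of tool x,y [np.float64(11.4), np.float64(-78.6)] z [ 0.001 -0.    -1.   ] F [ 1.37  0.5  -1.24] M [0.21 0.08 0.06] w 56.0 g 30.0 q6 [-0.52  0.86]
```

```bash
python3 -m pendant '{"grip":[-1,-1,-1,-1,-1,-1,-1,-1,-1,-1],"linear":[[2,0,0],[3,0,0],[3,0,0],[3,0,0],[3,0,0],[3,0,0],[3,0,0],[2,0,0],[0,0,0],[0,0,0]],"angular":[[0,0,0],[0,0,0],[0,0,0],[0,0,0],[0,0,0],[0,0,0],[0,0,0],[0,0,0],[0,0,0],[0,0,0]]}'
python3 -m pendant '{"grip":[-1,-1,-1,-1,-1,-1],"linear":[[1.5,0,0],[1.5,0,0],[1.5,0,0],[1.5,0,0],[0,0,0],[0,0,0]],"angular":[[0,0,0],[0,0,0],[0,0,0],[0,0,0],[0,0,0],[0,0,0]]}'
python3 -c "from h import *;st()"
```

```text
t: 18.92
ee_pos: [462.2, -231.9, 20.5]
orientation: [3.126, 0.312, 0.002]
ft_force: [1.4, 0.9, -1.3]
width: 56.1
grasp_force: 30.0
t: 19.42
ee_pos: [467.7, -230.8, 20.5]
orientation: [3.126, 0.312, 0.001]
ft_force: [-0.4, -0.4, -0.3]
width: 56.0
grasp_force: 30.0
t 19.4167 p [ 467.7 -230.8   20.5] yaw of tool x,y [np.float64(11.4), np.float64(-78.6)] z [ 0. -0. -1.] F [-0.39 -0.35 -0.29] M [0.06 0.24 0.  ] w 56.0 g 30.0 q6 [-0.48  0.89]
```

```bash
python3 -m pendant '{"grip":[-1,-1,-1,-1,-1],"linear":[[1,0,0],[1,0,0],[1,0,0],[1,0,0],[1,0,0]],"angular":[[0,0,0],[0,0,0],[0,0,0],[0,0,0],[0,0,0]]}'
python3 -m pendant '{"grip":[-1,-1,-1,-1],"linear":[[1,0,0],[1,0,0],[1,0,0],[1,0,0]],"angular":[[0,0,0],[0,0,0],[0,0,0],[0,0,0]]}'
python3 -m pendant '{"grip":[-1,-1,-1,-1],"linear":[[1,0,0],[1,0,0],[1,0,0],[1,0,0]],"angular":[[0,0,0],[0,0,0],[0,0,0],[0,0,0]]}'
```

```text
t: 19.83
ee_pos: [472.3, -229.8, 20.5]
orientation: [-3.126, -0.312, 0.0]
ft_force: [-3.2, -0.2, 0.3]
width: 55.8
grasp_force: 30.0
t: 20.17
ee_pos: [476.3, -229.0, 20.5]
orientation: [-3.126, -0.312, 0.0]
ft_force: [-2.5, -0.4, 0.7]
width: 55.9
grasp_force: 30.0
t: 20.5
ee_pos: [480.2, -228.2, 20.4]
orientation: [-3.126, -0.312, 0.0]
ft_force: [-2.2, -1.0, -0.1]
width: 56.2
grasp_force: 30.0
```

Only drag so far (nose at about +91).

```bash
python3 -m pendant '{"grip":[-1,-1,-1,-1],"linear":[[1,0,0],[1,0,0],[1,0,0],[1,0,0]],"angular":[[0,0,0],[0,0,0],[0,0,0],[0,0,0]]}'
python3 -m pendant '{"grip":[-1,-1,-1,-1],"linear":[[1,0,0],[1,0,0],[1,0,0],[1,0,0]],"angular":[[0,0,0],[0,0,0],[0,0,0],[0,0,0]]}'
```

```text
t: 20.83
ee_pos: [484.1, -227.4, 20.4]
orientation: [-3.126, -0.312, 0.0]
ft_force: [-2.5, -0.3, 0.8]
width: 55.9
grasp_force: 30.0
t: 21.17
ee_pos: [488.0, -226.6, 20.5]
orientation: [-3.126, -0.312, 0.0]
ft_force: [-1.8, -0.6, 1.1]
width: 55.8
grasp_force: 30.0
```

```bash
python3 -m pendant '{"grip":[-1,-1,-1,-1],"linear":[[1,0,0],[1,0,0],[1,0,0],[1,0,0]],"angular":[[0,0,0],[0,0,0],[0,0,0],[0,0,0]]}'
python3 -m pendant '{"grip":[-1,-1,-1],"linear":[[1,0,0],[1,0,0],[1,0,0]],"angular":[[0,0,0],[0,0,0],[0,0,0]]}'
```

```text
t: 21.5
ee_pos: [491.4, -225.9, 20.5]
orientation: [-3.126, -0.312, 0.001]
ft_force: [-5.5, -2.5, 1.9]
width: 55.7
grasp_force: 30.0
t: 21.75
ee_pos: [494.3, -225.2, 20.5]
orientation: [-3.126, -0.311, 0.002]
ft_force: [-4.4, -1.5, 2.1]
width: 55.7
grasp_force: 30.0
```

Contact with the plate at around x=490, so the stop should be near x=498. I'll take smaller steps.

```bash
python3 -m pendant '{"grip":[-1,-1,-1],"linear":[[0.7,0,0],[0.7,0,0],[0.6,0,0]],"angular":[[0,0,0],[0,0,0],[0,0,0]]}'
python3 -m pendant '{"grip":[-1,-1],"linear":[[0.6,0,0],[0.6,0,0]],"angular":[[0,0,0],[0,0,0]]}'
```

```text
t: 22.0
ee_pos: [496.3, -224.8, 20.5]
orientation: [-3.126, -0.312, 0.002]
ft_force: [-6.8, -1.7, 1.8]
width: 55.6
grasp_force: 30.0
t: 22.17
ee_pos: [497.0, -224.7, 20.5]
orientation: [-3.126, -0.312, 0.003]
ft_force: [-9.4, -5.1, 4.0]
width: 55.9
grasp_force: 30.0
```

```bash
python3 -m pendant '{"grip":[-1,-1],"linear":[[0.5,0,0],[0.5,0,0]],"angular":[[0,0,0],[0,0,0]]}'
python3 -c "from h import *;st()"
```

```text
t: 22.33
ee_pos: [497.1, -224.6, 20.5]
orientation: [-3.125, -0.312, 0.005]
ft_force: [-12.5, -5.9, 6.4]
width: 56.3
grasp_force: 30.0
t 22.3333 p [ 497.1 -224.6   20.5] yaw of tool x,y [np.float64(11.4), np.float64(-78.6)] z [-0.003  0.    -1.   ] F [-12.46  -5.88   6.43] M [-1.12  1.63 -0.11] w 56.3 g 30.0 q6 [-0.45  0.93]
```

```bash
python3 -m pendant '{"grip":[-1,-1],"linear":[[0.5,0,0],[0.5,0,0]],"angular":[[0,0,0],[0,0,0]]}'
python3 -m pendant '{"grip":[-1,-1],"linear":[[0.4,0,0],[0,0,0]],"angular":[[0,0,0],[0,0,0]]}'
python3 -c "from h import *;st()"
```

```text
t: 22.5
ee_pos: [497.2, -224.5, 20.4]
orientation: [-3.125, -0.313, 0.008]
ft_force: [-16.5, -8.1, 9.5]
width: 55.8
grasp_force: 30.0
t: 22.67
ee_pos: [497.2, -224.5, 20.4]
orientation: [-3.125, -0.312, 0.008]
ft_force: [-15.1, -8.4, 9.3]
width: 55.9
grasp_force: 30.0
t 22.6667 p [ 497.2 -224.5   20.4] yaw of tool x,y [np.float64(11.4), np.float64(-78.6)] z [-0.005  0.    -1.   ] F [-15.13  -8.36   9.35] M [-1.49  2.18 -0.07] w 55.9 g 30.0 q6 [-0.44  0.93]
```

Hard stop: about 18 N with no further motion. I'll ease off, let go and rise.

```bash
python3 -m pendant '{"grip":[-1,-1,1,1,1,1,1,1,1,1],"linear":[[-1.2,0,0],[-1,0,0],[0,0,0],[0,0,0],[0,0,0],[0,0,0],[0,0,0],[0,0,0],[0,0,0],[0,0,0]],"angular":[[0,0,0],[0,0,0],[0,0,0],[0,0,0],[0,0,0],[0,0,0],[0,0,0],[0,0,0],[0,0,0],[0,0,0]]}'
python3 -m pendant '{"grip":[1,1,1,1,1,1,1,1,1,1,1,1],"linear":[[-5,0,0],[-5,0,-5],[0,0,-15],[0,0,-25],[0,0,-30],[0,0,-30],[-25,0,-20],[-25,0,0],[-25,0,0],[0,0,0],[0,0,0],[0,0,0]],"angular":[[0,0,0],[0,0,0],[0,0,0],[0,0,0],[0,0,0],[0,0,0],[0,0,0],[0,0,0],[0,0,0],[0,0,0],[0,0,0],[0,0,0]]}'
python3 -c "
from h import *;import cv2
st()
cv2.imwrite('pics/end_s.png',ctrl.get_image('side')[:,:,::-1])
cv2.imwrite('pics/end_t.png',cv2.resize(ctrl.get_image('top')[130:310,210:500,::-1],None,fx=2.7,fy=2.7,interpolation=cv2.INTER_CUBIC))"
```

```text
t: 23.5
ee_pos: [498.2, -224.5, 20.5]
orientation: [-3.126, -0.312, -0.0]
ft_force: [0.1, 0.7, 0.2]
width: 87.6
grasp_force: 0.0
t: 24.5
ee_pos: [415.2, -241.6, 145.8]
orientation: [3.126, 0.311, 0.001]
ft_force: [-0.3, 0.2, 0.1]
width: 87.7
grasp_force: 0.0
t 24.5 p [ 415.2 -241.6  145.8] yaw of tool x,y [np.float64(11.4), np.float64(-78.6)] z [ 0.001 -0.    -1.   ] F [-0.33  0.2   0.05] M [-0.03  0.14  0.  ] w 87.7 g 0.0 q6 [-0.55  0.82]
```

View pics/end_s.png

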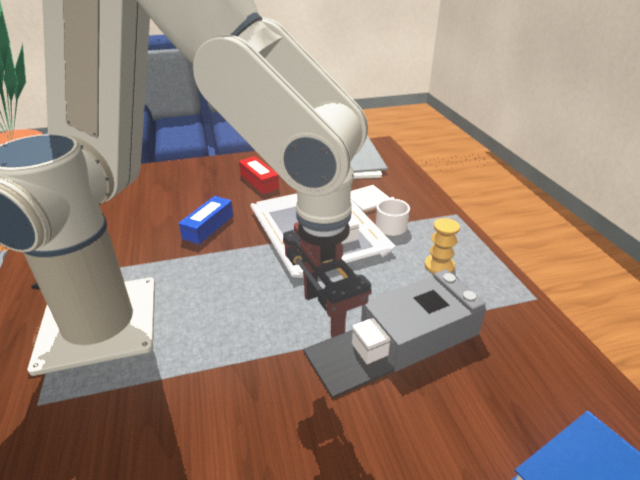

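View pics/end_t.png

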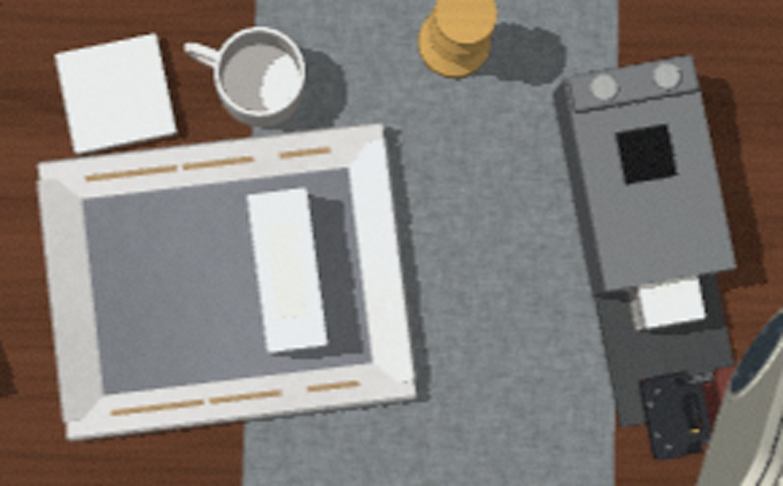

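The full tin sits in the bay with about 40 mm of tail sticking out (crop (670,305)). The nearly empty tin lies flat on the tray at (287,270), everything else is where it was, and the gripper is clear.

```bash
python3 -c "
from workcell import ctrl
print(ctrl.close_job())"
```

```text
the job is handed in; nothing more can be done
None
```

Job handed in at about 25 s: tin_a was the full one (6.7 N against about 2 N), and it now sits in the bay, pushed until the force climbed to about 18 N with no further motion; tin_b is back flat on the tray, and the gripper is open and clear.

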